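# Make up a copper lot to weight on the dial scale

## Task

Make up the copper lot to weight: lift copper bars off the sloping rack and lay them flat on the scale pan beside the box of lugs until the pointer comes to rest in the green sector of the dial. Lay each bar down gently, do not drop it, and do not force the pointer into the red past the 2 kg mark. Keep the box of lugs standing on the pan, leave the copper bars you do not need in the rack, and leave the red strip and the other things on the bench where they are.

Things in the scene. Friction and masses are not known exactly. Their poses are not given: they have to be found in the camera images.
- scale: Blue dial spring scale, fixed, housing 106 mm high. Origin on the bench straight below the middle of the pan; x horizontal towards the dial, z up. Housing from x = -0.095 to 0.222 m, y = -0.105 to 0.105; the pan on top overhangs it at the sides. The white dial (120 mm) with a black pointer is on a face that slopes down to +x, 40 degrees from level.
- pan_mid (a point): Middle of the pan's floor (upper side), moves down with the pan; axes as scale. The steel pan has a flat floor 196 mm (x) by 296 mm (y) inside a rim 4 mm thick that stands 10 mm above the floor. Unloaded the floor is 149 mm above the bench.
- pan (a joint): Downward travel of the pan on its spring, in m: 0 empty, 0.030 at 2 kg (654 N/m, 15 mm per kg; the empty pan is tared). It oscillates about a second when loaded.
- pointer (a joint): Angle of the dial's pointer in rad, geared to the pan: 0 empty, clockwise seen from the dial side, 3/4 turn = 4.712 at 2 kg (2.356 rad per kg). Small marks every 0.1 kg. Green sector from 1.4 to 1.6 kg, that is 3.299 to 3.770 rad. Red sector past 2 kg (4.71 rad).
- kit_box: Loose blue box of cable lugs, 150 mm (x) by 80 mm (y), 55 mm high, standing on the pan's -y half. Origin at the middle of its underside. Its weight is unknown (0.8 to 1.05 kg): read it on the dial. Alone it never brings the pointer to the green, nor does one bar more; two long bars, or a long and a short one, do, depending on its weight.
- rack: Fixed grey rack, floor 344 mm wide (y), sloping 35 degrees. Origin on the bench below the middle of its low edge; x level, towards the high end. Low edge at z = 0.036; high edge at x = 0.123, z = 0.122; lip 10 mm, sides 12, rear 18. A carrying handle (12 mm tube, 370 mm wide) crosses above at x = 0.063, z = 0.184. Five pieces lie side by side 62 mm apart, ends at the lip, in any order.
- long_a: Loose copper busbar with dark bolt holes, 120 mm long (x), 30 mm wide (y), 10 mm thick (z), 0.32 kg. Origin: on the underside, at the middle of the end that starts lowest; its centre of mass is 60 mm along +x. z is normal to the broad faces. Starts flat on the rack's slope, +x pointing up the slope.
- long_b: Like long_a. Loose copper busbar with dark bolt holes, 120 mm long (x), 30 mm wide (y), 10 mm thick (z), 0.32 kg. Origin: on the underside, at the middle of the end that starts lowest; its centre of mass is 60 mm along +x. z is normal to the broad faces. Starts flat on the rack's slope, +x pointing up the slope.
- short_a: Loose copper busbar with dark bolt holes, 60 mm long (x), 30 mm wide (y), 10 mm thick (z), 0.16 kg. Origin: on the underside, at the middle of the end that starts lowest; its centre of mass is 30 mm along +x. z is normal to the broad faces. Starts flat on the rack's slope, +x pointing up the slope.
- short_b: Like short_a. Loose copper busbar with dark bolt holes, 60 mm long (x), 30 mm wide (y), 10 mm thick (z), 0.16 kg. Origin: on the underside, at the middle of the end that starts lowest; its centre of mass is 30 mm along +x. z is normal to the broad faces. Starts flat on the rack's slope, +x pointing up the slope.
- red_strip: Loose red plastic insulating strip, 100 x 30 x 10 mm, lying in the rack among the copper bars; origin and axes as the bars. Not copper. Leave it where it is.
- screwdriver: Loose screwdriver with green handle, 190 mm long, 26 mm thick, lying between rack and scale; origin at the middle of its underside, x along it. Leave it where it is.
- crimper: Loose crimping pliers with orange handles, 170 x 90 mm, 20 mm high, lying beyond the rack and scale; origin near the middle of the underside. Leave it where it is.
- contactor: Loose white and grey contactor, 75 x 45 mm, 89 mm high; origin at the middle of its underside. Leave it where it is.
- breaker: Loose white three-pole breaker with a blue toggle, 84 x 53 mm, 80 mm high; origin at the middle of its underside. Leave it where it is.
Mind the look-alikes: they are no part of the job. What is shaped like the short_a but blue is not meant. Leave any turquoise look-alike of the short_b alone.

How it is judged:
On the way:
1. a first copper bar lies flat on the pan, let go (((x of long_a in the frame of pan_mid between -0.105 and 0.105 m and y of long_a in the frame of pan_mid between -0.155 and 0.155 m and z of long_a in the frame of pan_mid between -0.005 and 0.028 m and angle between the z axis of long_a and the z axis of pan_mid, either way round below 0.15 rad) or (x of long_b in the frame of pan_mid between -0.105 and 0.105 m and y of long_b in the frame of pan_mid between -0.155 and 0.155 m and z of long_b in the frame of pan_mid between -0.005 and 0.028 m and angle between the z axis of long_b and the z axis of pan_mid, either way round below 0.15 rad) or (x of short_a in the frame of pan_mid between -0.105 and 0.105 m and y of short_a in the frame of pan_mid between -0.155 and 0.155 m and z of short_a in the frame of pan_mid between -0.005 and 0.028 m and angle between the z axis of short_a and the z axis of pan_mid, either way round below 0.15 rad) or (x of short_b in the frame of pan_mid between -0.105 and 0.105 m and y of short_b in the frame of pan_mid between -0.155 and 0.155 m and z of short_b in the frame of pan_mid between -0.005 and 0.028 m and angle between the z axis of short_b and the z axis of pan_mid, either way round below 0.15 rad)) and contact force between the fingers and long_a below 0.2 N and contact force between the fingers and long_b below 0.2 N and contact force between the fingers and short_a below 0.2 N and contact force between the fingers and short_b below 0.2 N), for 0.2 s.
At the end, for the whole second after the job is handed in: The pointer is at rest between 3.299 and 3.770 rad (1.4 to 1.6 kg, the green sector); every copper bar either lies flat (within 0.15 rad) inside the pan, at most 28 mm above its floor, or is in the rack; the box of lugs stands upright (within 0.12 rad) on the pan floor (value of joint pointer between 3.299 and 3.77 rad and velocity of joint pointer between -0.3 and 0.3 rad/s and ((x of long_a in the frame of pan_mid between -0.105 and 0.105 m and y of long_a in the frame of pan_mid between -0.155 and 0.155 m and z of long_a in the frame of pan_mid between -0.005 and 0.028 m and angle between the z axis of long_a and the z axis of pan_mid, either way round below 0.15 rad) or (x of long_a in the frame of rack between -0.023 and 0.122 m and y of long_a in the frame of rack between -0.175 and 0.175 m and z of long_a in the frame of rack between 0.025 and 0.15 m)) and ((x of long_b in the frame of pan_mid between -0.105 and 0.105 m and y of long_b in the frame of pan_mid between -0.155 and 0.155 m and z of long_b in the frame of pan_mid between -0.005 and 0.028 m and angle between the z axis of long_b and the z axis of pan_mid, either way round below 0.15 rad) or (x of long_b in the frame of rack between -0.023 and 0.122 m and y of long_b in the frame of rack between -0.175 and 0.175 m and z of long_b in the frame of rack between 0.025 and 0.15 m)) and ((x of short_a in the frame of pan_mid between -0.105 and 0.105 m and y of short_a in the frame of pan_mid between -0.155 and 0.155 m and z of short_a in the frame of pan_mid between -0.005 and 0.028 m and angle between the z axis of short_a and the z axis of pan_mid, either way round below 0.15 rad) or (x of short_a in the frame of rack between -0.023 and 0.122 m and y of short_a in the frame of rack between -0.175 and 0.175 m and z of short_a in the frame of rack between 0.025 and 0.15 m)) and ((x of short_b in the frame of pan_mid between -0.105 and 0.105 m and y of short_b in the frame of pan_mid between -0.155 and 0.155 m and z of short_b in the frame of pan_mid between -0.005 and 0.028 m and angle between the z axis of short_b and the z axis of pan_mid, either way round below 0.15 rad) or (x of short_b in the frame of rack between -0.023 and 0.122 m and y of short_b in the frame of rack between -0.175 and 0.175 m and z of short_b in the frame of rack between 0.025 and 0.15 m)) and x of kit_box in the frame of pan_mid between -0.06 and 0.06 m and y of kit_box in the frame of pan_mid between -0.13 and 0.13 m and z of kit_box in the frame of pan_mid between -0.006 and 0.008 m and angle between kit_box's own z axis and vertical below 0.12 rad); the robot touches nothing.
It fails at once if the pointer is driven into the red (past 4.80 rad, 2.04 kg) (value of joint pointer above 4.8 rad).
It fails at once if a bar is let fall on the pan (falling free within 60 mm above it at over 0.6 m/s or toppling at over 7 rad/s) ((x of long_a in the frame of pan_mid between -0.13 and 0.13 m and y of long_a in the frame of pan_mid between -0.18 and 0.18 m and z of long_a in the frame of pan_mid between -0.01 and 0.06 m and contact force between the fingers and long_a below 0.2 N and (linear speed of long_a above 0.6 m/s or angular speed of long_a above 7 rad/s)) or (x of long_b in the frame of pan_mid between -0.13 and 0.13 m and y of long_b in the frame of pan_mid between -0.18 and 0.18 m and z of long_b in the frame of pan_mid between -0.01 and 0.06 m and contact force between the fingers and long_b below 0.2 N and (linear speed of long_b above 0.6 m/s or angular speed of long_b above 7 rad/s)) or (x of short_a in the frame of pan_mid between -0.13 and 0.13 m and y of short_a in the frame of pan_mid between -0.18 and 0.18 m and z of short_a in the frame of pan_mid between -0.01 and 0.06 m and contact force between the fingers and short_a below 0.2 N and (linear speed of short_a above 0.6 m/s or angular speed of short_a above 7 rad/s)) or (x of short_b in the frame of pan_mid between -0.13 and 0.13 m and y of short_b in the frame of pan_mid between -0.18 and 0.18 m and z of short_b in the frame of pan_mid between -0.01 and 0.06 m and contact force between the fingers and short_b below 0.2 N and (linear speed of short_b above 0.6 m/s or angular speed of short_b above 7 rad/s))).
It fails at once if the red strip, screwdriver, crimping pliers, contactor or breaker is moved more than 30 mm (distance of any of red_strip, screwdriver, crimper, contactor, breaker from where it was at the start of the episode above 0.03 m).
It also fails if it takes over 64 s, if anything falls off the work surface, if the arm or the gripper's body presses on something with over 40 N, if the wrist force passes 120 N, or if a joint passes its speed limit or range.

## Robot

A 6-joint arm with a two-finger parallel gripper is mounted at the origin on the work surface. World frame = base frame: x ahead of the robot, y to its left, z up, the work surface at z = 0. Lengths are in m, angles in rad, forces in N, time in s.
With the tool pointing down it reaches from about 0.3 to 0.75 m from the base axis. Payload 8.5 kg.
Tool frame: the origin (TCP) lies on the mounting face of the last link; the fingertips stand 173 mm ahead of it and the grasp point (between the pads) lies 155 mm ahead of it (manip.finger_overhang is the distance from the TCP to the fingertips, in m); z points along the fingers, y is the line along which they close (so a half turn about z gives the same grasp; the last joint's range is limited). The gripper opens to 85 mm and grips with 20 to 120 N. Pads are 22 mm wide; open, the fingers measure 114 mm over their backs; the gripper's body (76 mm by 85 mm) begins 54 mm behind the grasp point. The pads swing forward as they close: fully open they stand 13 mm farther back than shut.
Start: joints at [-1.52, 0.381, 1.297, -0, 1.464, -0.215], TCP at [0.144, -0.531, 0.405] pointing down, gripper open.
Joint ranges: [-3.11, 3.11], [-0.89, 2.33], [0.22, 2.48], [-1.42, 4.56], [0.17, 2.85], [-2.88, 2.88]. Speed limits (rad/s): [2.39, 2.39, 3.14, 3.14, 3.14, 3.14].

## Interface

Orientations are given as a unit quaternion [w, x, y, z].
In Python, from cell import status, cams, ticket, manip gives the robot as it stands.
- The arm moves only by the tool step_arm, never from a script. Its argument "motion" is a list of rows, each a list of 3 entries, a list of its own where there are three numbers: the shift along the world's x, y, z in cm, then the turn, a rotation vector about the world's x, y, z in rad, then the finger opening in cm, from 0 to 8.54. A call has 1 to 20 rows; each row is the pose to reach, as a shift and turn from the pose commanded when the call began; what a row does not reach only later rows make up. A row lasts 1/8 s, in which the tool goes at most 62.5 mm and 10.7 degrees, less where a joint would pass 70% of its speed; a pose out of reach is approached as far as the arm can. A call with a gripper value outside its range is refused whole. The fingers move at their own pace and stop on an object; the grip force is fixed at half the most. Time passes only in rows, so rows that repeat a pose let the fingers close. It gives the time, the measured TCP pose, the force, the opening and the grip force at its end, in the units of the state.
- status.get_state(): the state, without advancing time (a new reading comes with each control period).
- cams.read_camera(name): name is "scene" or "top"; returns a dict with "pixels" (420x560x3 uint8, red, green, blue), "depth" (420x560 float32, m along the optical axis (not along the pixel's ray), 0 where there is no reading), "fov_y" (degrees; the focal length in pixels is half the picture's height over the tangent of half this angle, whatever the lens; pixels are square), "cx", "cy" (the principal point, pixels), "extrinsics" (4x4, takes a point from world to camera coordinates). Camera axes: x right, y down, z forward; pixel columns grow to the right and rows downward; lengths in m; the calibration is good to about 2 mm. A picture is of the moment at which its call begins.
- ticket.hand_in(): hands the job in; it is judged then, once.
The state is a dict: "clock": time; "joint_pos": joint angles; "joint_velocities": joint speeds; "effort": joint torques, N m; "tcp_pos": TCP position; "ee_rot": TCP orientation; "force": force on the tool from outside, world axes, zero at the start; "wrist_torque": the same for the moment, N m; "finger_gap": finger opening in m; "grip_force": force on a finger pad.
Only numpy, scipy, OpenCV 4.12 (cv2) and the standard library are available. Lean on these libraries where they do the work, as an engineer would, in place of code of your own. Each camera call takes 0.05 s, during which the arm holds its last target. There are 200 camera calls.

## Working session

There is one attempt and no reset: what is moved stays moved. The work goes in short steps, Python scripts to look and compute and a tool call to move; the robot and the scene stay as the last step left them, time stands still between calls to the robot, and variables do not carry over. Pictures are saved under pics/ and viewed, at most 10 in all, crops included, and the job is handed in when it is done.

Besides the shell and the picture viewer there is one more tool, called as name(argument=value, ...) on one line, values as JSON. step_arm: Moves the arm, as the interface text tells. Its arguments: {"type":"object","properties":{"motion":{"type":"array"}},"required":["motion"]}

```bash
mkdir -p pics
cat > h.py <<'E'
import numpy as np, cv2
from cell import status, cams, ticket, manip
def shot(n):
    d=cams.read_camera(n); d['f']=210/np.tan(np.radians(d['fov_y'])/2); d['T']=np.array(d['extrinsics']); return d
def cloud(d):
    z=d['depth']; v,u=np.mgrid[0:420,0:560]
    p=np.stack([(u-d['cx'])/d['f']*z,(v-d['cy'])/d['f']*z,z],-1)
    R,t=d['T'][:3,:3],d['T'][:3,3]
    w=(p-t)@R; w[z==0]=np.nan; return w
def ray(d,u,v,zz):
    R,t=d['T'][:3,:3],d['T'][:3,3]
    c=-R.T@t; r=R.T@np.array([(u-d['cx'])/d['f'],(v-d['cy'])/d['f'],1]); return c+r*(zz-c[2])/r[2]
def save(d,name,box=None,s=1):
    im=d['pixels'][...,::-1]
    if box: x0,y0,x1,y1=box; im=im[y0:y1,x0:x1]
    cv2.imwrite('pics/'+name,cv2.resize(np.ascontiguousarray(im),None,fx=s,fy=s,interpolation=cv2.INTER_CUBIC))
E
python3 - <<'E'
from h import *
for n in('scene','top'):
    d=shot(n); save(d,n+'0.png'); print(n,d['f'],d['cx'],d['cy'],(-d['T'][:3,:3].T@d['T'][:3,3]).round(3),d['T'][:3,:3].round(2).tolist())
    print(((d['depth']>0).mean()))
print(status.get_state())
E
```

```text
scene 458.0446709171069 285.4633275838761 211.91634631442756 [0.708 0.766 0.882] [[-0.97, 0.25, -0.02], [0.19, 0.68, -0.7], [-0.16, -0.68, -0.71]]
0.9960374149659864
top 496.27438671136383 284.1689525888763 207.0885754164496 [0.448 0.013 1.471] [[-0.02, -1.0, 0.0], [-1.0, 0.02, -0.07], [0.07, -0.0, -1.0]]
0.9958971088435374
{'clock': 0.1, 'joint_pos': array([-1.52031476e+00,  3.81149965e-01,  1.29816211e+00,  1.30236358e-05,
        1.46360129e+00, -2.15304631e-01]), 'joint_velocities': array([-0.00093697, -0.00183992, -0.00306335,  0.00032706,  0.00085879,
        0.00032974]), 'effort': array([ 3.90784931e-03, -4.49227095e+01, -2.31656313e+01, -1.94467957e-04,
        3.64390318e-03,  7.62975134e-06]), 'tcp_pos': array([ 0.14446187, -0.53065159,  0.40416962]), 'ee_rot': array([-6.57583456e-04,  9.91182577e-01,  1.32501557e-01,  6.08115078e-05]), 'force': array([0.49831943, 0.26854226, 0.44928755]), 'wrist_torque': array([ 0.01899612,  0.02912556, -0.01453406]), 'grip_force': 0.0, 'finger_gap': 0.08538637522104295}
```

View pics/scene0.png

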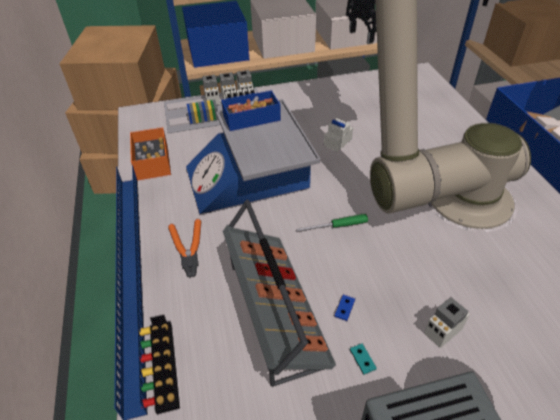

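View pics/top0.png

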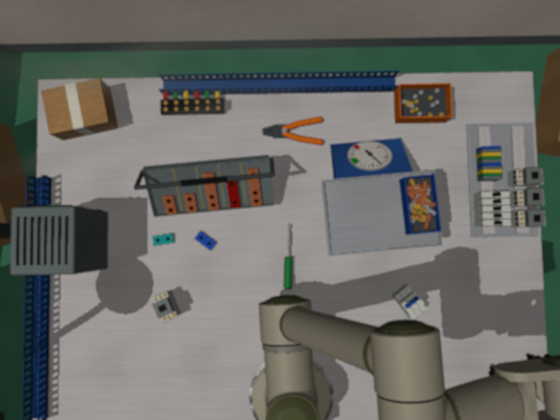

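Run:
```python
from h import *
t=shot('top'); s=shot('scene')
def cr(d,b,s): x0,y0,x1,y1=b; return cv2.resize(d['pixels'][y0:y1,x0:x1,::-1],(400,300),interpolation=cv2.INTER_CUBIC)
a=np.vstack([np.hstack([cr(t,(138,145,282,253),0),cr(t,(320,130,420,205),0)]),np.hstack([cr(s,(220,225,348,321+20),0),cr(s,(180,135,240,210-30),0)])])
cv2.imwrite('pics/c1.png',a)
W=cloud(t); hsv=cv2.cvtColor(t['pixels'],cv2.COLOR_RGB2HSV)
# copper+red mask in rack area
h,sa,v=cv2.split(hsv); m=(((h<14)|(h>172))&(sa>110)&(v>50)).astype(np.uint8); m[:140]=0;m[225:]=0;m[:,:140]=0;m[:,285:]=0
n,l,st,c=cv2.connectedComponentsWithStats(m)
for i in range(1,n):
    if st[i,4]>30:
        p=W[l==i]; rgb=t['pixels'][l==i].mean(0).astype(int)
        print(st[i],c[i].round(1),np.nanmean(p,0).round(3),np.nanmin(p,0).round(3),np.nanmax(p,0).round(3),rgb)
# pan
z=W[...,2]
for lo,hi in((.12,.15),):
    mm=((z>lo)&(z<hi)); mm[:130]=0; mm[260:]=0; mm[:,:310]=0; mm[:,450:]=0
    mm=cv2.morphologyEx(mm.astype(np.uint8),cv2.MORPH_OPEN,np.ones((5,5)))
    p=W[mm>0]; print(mm.sum(),np.nanmedian(p,0)); print(cv2.minAreaRect(p[:,:2].astype(np.float32)))
# box
mb=(z>.17)&(z<.25); mb[:160]=0;mb[250:]=0;mb[:,:390]=0;mb[:,450:]=0
p=W[mb];print('box',cv2.minAreaRect(p[:,:2].astype(np.float32)),np.nanmedian(p[:,2]))
# rack
mr=(z>.025)&(z<.22); mr[:150]=0;mr[225:]=0;mr[:,:138]=0;mr[:,285:]=0
p=W[mr];print('rack',cv2.minAreaRect(p[:,:2].astype(np.float32)))
```

```text
[247 168  11   7  65] [252.1 170.8] [0.643 0.096 0.108] [0.635 0.083 0.096] [0.652 0.112 0.119] [113  66  45]
[203 172  11   7  64] [207.9 175. ] [0.633 0.218 0.115] [0.615 0.194 0.1  ] [0.643 0.233 0.191] [106  62  41]
[249 178  13  28 280] [254.9 191.4] [0.589 0.091 0.075] [0.553 0.075 0.042] [0.623 0.108 0.19 ] [115  67  44]
[227 180  14  28 286] [233.4 193.9] [0.583 0.152 0.073] [0.548 0.134 0.036] [0.618 0.171 0.189] [94 16 13]
[205 183  15  27 282] [211.6 195.7] [0.579 0.214 0.075] [0.543 0.192 0.039] [0.611 0.232 0.191] [113  65  42]
[184 193  14  19 193] [190.3 202.2] [0.563 0.276 0.062] [0.539 0.26  0.041] [0.588 0.293 0.083] [111  64  42]
[163 195  14  19 199] [169.6 204.1] [0.558 0.335 0.062] [0.534 0.32  0.034] [0.584 0.355 0.081] [110  64  41]
6419 [ 0.50775099 -0.21523344  0.13631927]
((0.5196192860603333, -0.25153636932373047), (0.2045973241329193, 0.305395245552063), 4.276620864868164)
box ((0.5371968746185303, -0.3480996787548065), (0.15015541017055511, 0.08254650235176086), 4.938247203826904) 0.17842007538272067
rack ((0.6053048372268677, 0.21640340983867645), (0.13677549362182617, 0.3684018850326538), 4.4730305671691895)
```

View pics/c1.png

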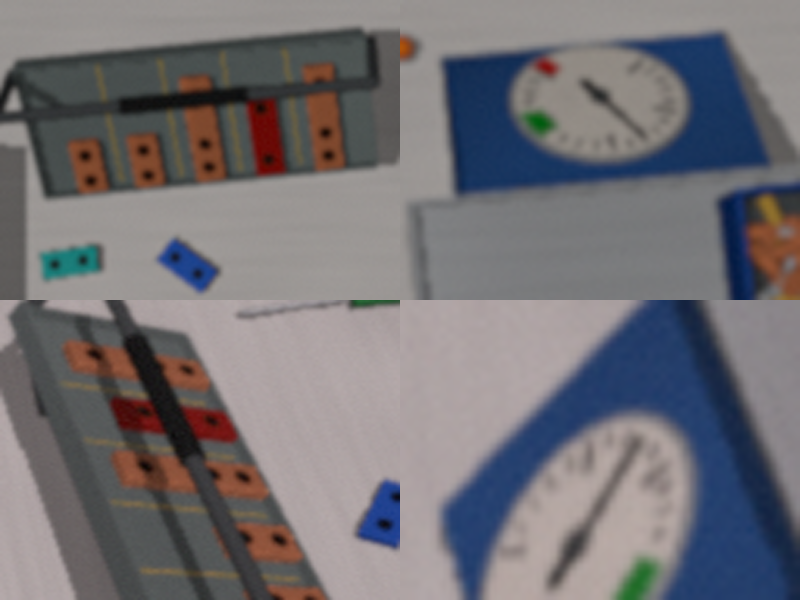

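```bash
cat > plan.py <<'E'
from h import *
from scipy.spatial.transform import Rotation as Ro
def pose():
    s=status.get_state(); q=np.array(s['ee_rot']); return np.array(s['tcp_pos']),Ro.from_quat(q[[1,2,3,0]])
def tool(yaw,tilt):
    z=np.array([np.cos(yaw)*np.sin(tilt),np.sin(yaw)*np.sin(tilt),-np.cos(tilt)]); y=np.array([np.sin(yaw),-np.cos(yaw),0])
    return Ro.from_matrix(np.stack([np.cross(y,z),y,z],1))
def move(p,R,p0=None,R0=None):
    a,b=pose(); p0=a if p0 is None else p0; R0=b if R0 is None else R0
    print('shift cm',((p-p0)*100).round(2).tolist(),'rot',(R*R0.inv()).as_rotvec().round(3).tolist())
E
python3 - <<'E'
from plan import *
t=shot('top'); W=cloud(t); hsv=cv2.cvtColor(t['pixels'],cv2.COLOR_RGB2HSV); h,sa,v=cv2.split(hsv)
a=np.radians(4.4); O=np.array([.544,.2117]); X=np.array([np.cos(a),np.sin(a)]);Y=np.array([-X[1],X[0]])
z=W[...,2]; rx=(W[...,:2]-O)@X; ry=(W[...,:2]-O)@Y
g=(np.abs(ry)<.16)&(rx>.005)&(rx<.115)&(np.abs(z-.036-.7*rx)<.02)
bar=(((h<14)|(h>172))&(sa>110))
for n,m in(('floor',g&~cv2.dilate(bar.astype(np.uint8),np.ones((5,5))).astype(bool)),('bar',g&bar)):
    A=np.c_[rx[m],ry[m],np.ones(m.sum())]; c=np.linalg.lstsq(A,z[m],rcond=None)[0]; print(n,m.sum(),c.round(4),np.std(z[m]-A@c).round(4))
# bar mask rects on bar-top plane
for c0,m in(('all',g&bar),):
    n,l,st,c=cv2.connectedComponentsWithStats(m.astype(np.uint8))
    for i in range(1,n):
        if st[i,4]>40: q=l==i; print(c[i].round(0),'rack x',rx[q].min().round(4),rx[q].max().round(4),'y',np.median(ry[q]).round(4),'fit yaw',np.degrees(np.polyfit(rx[q],ry[q],1)[0]).round(1))
# dial plane: passes dial centre point, normal tilt 40 to +x
reg=np.zeros(z.shape,bool); reg[136:178,340:402]=1
white=reg&(sa<60)&(v>95)
P=W[white]; ctr=np.median(P,0)
cs,_=cv2.findContours(cv2.morphologyEx(white.astype(np.uint8),cv2.MORPH_CLOSE,np.ones((7,7))),cv2.RETR_EXTERNAL,cv2.CHAIN_APPROX_NONE)
e=cv2.fitEllipse(max(cs,key=cv2.contourArea)); print('ell',e)
b=np.radians(4.4); ex=np.array([np.cos(b),np.sin(b),0]); ey=np.array([-ex[1],ex[0],0]); N=ex*np.sin(np.radians(40))+[0,0,np.cos(np.radians(40))]
down=np.cross(ey,N)  ; R,tt=t['T'][:3,:3],t['T'][:3,3]; C=-R.T@tt
print('ctr',ctr, 'pan-rel',(ctr-[.5196,-.2515,0])@ex)
def uv(x,y):
    r=R.T@np.array([(x-t['cx'])/t['f'],(y-t['cy'])/t['f'],1]); p=C+r*((ctr-C)@N)/(r@N); return np.array([(p-ctr)@ey,(p-ctr)@down])*1000
c0=uv(*e[0])
def cent(m): yy,xx=np.nonzero(m); return np.array([uv(x,y) for x,y in zip(xx,yy)])-c0
gr=cent(reg&(h>40)&(h<85)&(sa>100)); rd=cent(reg&((h<8)|(h>172))&(sa>110)); bk=cent(reg&(v<70)&(sa<110))
wc=cent(white); print('white ext',wc.min(0),wc.max(0))
# viewed from dial side (from +x looking back): clockwise seen from outside about normal N = negative rotation about N
ang=lambda p: np.arctan2(p[:,0],p[:,1])  # test sense: angle from ey toward down etc
for n,q in(('green',gr),('red',rd),('black',bk)):
    r=np.hypot(*q.T); k=(r>14)&(r<45) if n=='black' else r>0
    th=np.degrees(np.arctan2(q[k,1],q[k,0])); print(n,k.sum(),'mean',q[k].mean(0).round(1),'th med',np.median(th).round(1),np.percentile(th,[5,95]).round(1))
k=np.cross(ey,down)@N; print('ey x down . N',k)
move(np.zeros(3),tool(a,0)); print(manip.finger_overhang)
E
```

```text
floor 2246 [0.7072 0.0012 0.0341] 0.0035
bar 1239 [ 0.6867 -0.0024  0.0465] 0.0036
[252. 171.] rack x 0.0822 0.0987 y -0.1225 fit yaw -6.7
[208. 175.] rack x 0.0839 0.1001 y -0.0008 fit yaw 1.4
[255. 191.] rack x 0.0051 0.0697 y -0.1231 fit yaw -0.3
[233. 193.] rack x 0.0054 0.0695 y -0.0615 fit yaw -0.5
[212. 195.] rack x 0.0053 0.0671 y -0.0002 fit yaw -0.6
[190. 201.] rack x 0.0052 0.0495 y 0.0628 fit yaw -0.9
[169. 203.] rack x 0.0052 0.0491 y 0.1222 fit yaw -1.2
ell ((372.3571472167969, 155.49105834960938), (45.898536682128906, 68.40150451660156), 95.23149871826172)
ctr [nan nan nan] pan-rel nan
white ext [nan nan] [nan nan]<stdin>:33: RuntimeWarning: Mean of empty slice.
  ret = um.true_divide(
  return _methods._mean(a, axis=axis, dtype=dtype,
  ret = ret.dtype.type(ret / rcount)
Traceback (most recent call last):
IndexError: index -1 is out of bounds for axis 0 with size 0
```

```bash
cat > dial.py <<'E'
from plan import *
def dial(t):
    W=cloud(t); hsv=cv2.cvtColor(t['pixels'],cv2.COLOR_RGB2HSV); h,sa,v=[x.astype(int) for x in cv2.split(hsv)]
    reg=np.zeros(h.shape,bool); reg[136:178,340:402]=1
    white=reg&(sa<60)&(v>95)
    cs,_=cv2.findContours(cv2.morphologyEx(white.astype(np.uint8),cv2.MORPH_CLOSE,np.ones((5,5))),cv2.RETR_EXTERNAL,cv2.CHAIN_APPROX_NONE)
    e=cv2.fitEllipse(cv2.convexHull(max(cs,key=cv2.contourArea)))
    ctr=np.nanmedian(W[white],0); b=np.radians(4.4); ex=np.array([np.cos(b),np.sin(b),0]); ey=np.array([-ex[1],ex[0],0])
    N=ex*np.sin(np.radians(40))+[0,0,np.cos(np.radians(40))]; dn=np.cross(ey,N)
    R,tt=t['T'][:3,:3],t['T'][:3,3]; C=-R.T@tt
    def uv(x,y):
        r=R.T@np.array([(x-t['cx'])/t['f'],(y-t['cy'])/t['f'],1]); p=C+r*((ctr-C)@N)/(r@N); return np.array([(p-ctr)@ey,(p-ctr)@dn])*1000
    c0=uv(*e[0])
    def cent(m): yy,xx=np.nonzero(m); return np.array([uv(x,y) for x,y in zip(xx,yy)])-c0
    w=cent(white); print('ell',e[0],'white ext',w.min(0).round(),w.max(0).round(),'handed',np.cross(ey,dn)@N)
    out={}
    for n,m in(('green',(h>40)&(h<85)&(sa>100)),('red',((h<8)|(h>172))&(sa>110)),('black',(v<75)&(sa<120))):
        q=cent(reg&m); r=np.hypot(*q.T)
        if n=='black': q=q[(r>12)&(r<42)&(np.abs(q[:,0])<60)]
        mu=q.mean(0); th=np.degrees(np.arctan2(mu[1],mu[0])); out[n]=th; print(n,len(q),mu.round(1),th.round(1))
    for s in(1,-1):
        d=(s*(out['black']-out['green'])+202.5)%360; print(s,'pointer deg',round(d,1),'kg',round(d/135,3))
E
python3 - <<'E'
from dial import *
dial(shot('top'))
E
```

```text
ell (371.858642578125, 148.37863159179688) white ext [ -96. -131.] [88. 71.] handed -0.9999999999999997
green 21 [ 58.5 -44. ] -37.0
red 14 [43.3 16.6] 21.0
black 12 [ 12.6 -18.4] -55.5
1 pointer deg 184.0 kg 1.363
-1 pointer deg 221.0 kg 1.637
```

```bash
python3 - <<'E'
s=open('dial.py').read()
s=s.replace("white=reg&(sa<60)&(v>95)\n","nb=reg&~((h>95)&(h<130)&(sa>90)); _,l=cv2.connectedComponents(nb.astype(np.uint8),connectivity=4); white=l==l[150,372]; reg=reg&white\n")
s=s.replace("e=cv2.fit","print('area',white.sum()); e=cv2.fit")
open('dial.py','w').write(s)
E
python3 - <<'E'
from dial import *
dial(shot('top'))
E
```

```text
area 1429
ell (370.438232421875, 137.01443481445312) white ext [ -90. -146.] [94. 18.] handed -0.9999999999999997
green 22 [ 64.9 -96.2] -56.0
red 14 [ 49.3 -35.9] -36.0
black 0 [nan nan] nan
1 pointer deg nan kg nan
-1 pointer deg nan kg nandial.py:20: RuntimeWarning: Mean of empty slice.
  mu=q.mean(0); th=np.degrees(np.arctan2(mu[1],mu[0])); out[n]=th; print(n,len(q),mu.round(1),th.round(1))
  ret = um.true_divide(
```

```bash
python3 - <<'E'
import re
s=open('dial.py').read()
a=s.index("    nb=reg&"); b=s.index("    ctr=np.nan")
s=s[:a]+"    yy,xx=np.mgrid[0:420,0:560]; e=[(369.7,155.4)]; white=reg=((xx-369.7)/21.5)**2+((yy-155.4)/14)**2<1\n"+s[b:]
open('dial.py','w').write(s)
E
python3 - <<'E'
from dial import *
dial(shot('top'))
a=np.radians(4.4); X=np.array([np.cos(a),np.sin(a),0]);O=np.array([.549,.2121,0]);Y=np.array([-X[1],X[0],0])
n=-X*np.sin(np.radians(35))+[0,0,np.cos(np.radians(35))]; sl=X*np.cos(np.radians(35))+[0,0,np.sin(np.radians(35))]
p0,R0=pose(); print(p0)
for yb in(-.123,-.0005):
    base=O+[0,0,.0368]+Y*yb+sl*.060
    for h in(.10,.003): 
        p=base+n*(.173+h); print(yb,h,p.round(4)); move(p,tool(a,np.radians(35)))
E
```

```text
ell (369.7, 155.4) white ext [-61. -59.] [61. 62.] handed -0.9999999999999997
green 22 [ 46.7 -13.8] -16.4
red 12 [30.6 45.6] 56.1
black 5 [ 3.3 17.5] 79.3
1 pointer deg 298.3 kg 2.209
-1 pointer deg 106.7 kg 0.791
[ 0.14447519 -0.53066461  0.40463362]
-0.123 0.1 [0.4513 0.0812 0.2948]
shift cm [30.68, 61.19, -10.98] rot [0.104, -0.603, -0.183]
-0.123 0.003 [0.5068 0.0855 0.2154]
shift cm [36.23, 61.62, -18.92] rot [0.104, -0.603, -0.183]
-0.0005 0.1 [0.4419 0.2034 0.2948]
shift cm [29.74, 73.4, -10.98] rot [0.104, -0.603, -0.183]
-0.0005 0.003 [0.4974 0.2076 0.2154]
shift cm [35.29, 73.83, -18.92] rot [0.104, -0.603, -0.183]
```

step_arm(motion=[[[30.7,61.2,0],[0.104,-0.603,-0.183],5.0],[[30.7,61.2,0],[0.104,-0.603,-0.183],5.0],[[30.7,61.2,0],[0.104,-0.603,-0.183],5.0],[[30.7,61.2,0],[0.104,-0.603,-0.183],5.0],[[30.7,61.2,0],[0.104,-0.603,-0.183],5.0],[[30.7,61.2,0],[0.104,-0.603,-0.183],5.0],[[30.7,61.2,0],[0.104,-0.603,-0.183],5.0],[[30.7,61.2,0],[0.104,-0.603,-0.183],5.0],[[30.7,61.2,0],[0.104,-0.603,-0.183],5.0],[[30.7,61.2,0],[0.104,-0.603,-0.183],5.0],[[30.7,61.2,0],[0.104,-0.603,-0.183],5.0],[[30.7,61.2,0],[0.104,-0.603,-0.183],5.0],[[30.7,61.2,0],[0.104,-0.603,-0.183],5.0],[[30.7,61.2,0],[0.104,-0.603,-0.183],5.0],[[30.7,61.2,0],[0.104,-0.603,-0.183],5.0],[[30.7,61.2,0],[0.104,-0.603,-0.183],5.0],[[30.7,61.2,-11],[0.104,-0.603,-0.183],5.0],[[30.7,61.2,-11],[0.104,-0.603,-0.183],5.0],[[30.7,61.2,-11],[0.104,-0.603,-0.183],5.0],[[30.7,61.2,-11],[0.104,-0.603,-0.183],5.0]])

```text
clock: 2.9
tcp_pos: [0.4521, 0.0811, 0.2964]
ee_rot: [-0.011, 0.953, 0.037, 0.302]
force: [-0.7, -0.1, 1.3]
finger_gap: 0.0498
grip_force: 0.0
```

Run:
```python
from dial import *
a=np.radians(4.4); X=np.array([np.cos(a),np.sin(a),0]);O=np.array([.549,.2121,0]);Y=np.array([-X[1],X[0],0])
n=-X*np.sin(np.radians(35))+[0,0,np.cos(np.radians(35))]; sl=X*np.cos(np.radians(35))+[0,0,np.sin(np.radians(35))]
base=O+[0,0,.0368]+Y*-.123+sl*.060
print(pose()[0],status.get_state()['finger_gap'],manip.finger_overhang)
move(base+n*(.173+.003),tool(a,np.radians(35)))
t=shot('top'); s=shot('scene')
cr=lambda d,b: cv2.resize(d['pixels'][b[1]:b[3],b[0]:b[2],::-1],(400,300),interpolation=cv2.INTER_CUBIC)
cv2.imwrite('pics/c2.png',np.vstack([np.hstack([cr(t,(170,145,314,253)),cr(t,(340,136,400,181))]),np.hstack([cr(s,(200,180,360,300)),cr(s,(180,140,240,185+20-20))])]))
```

```text
[0.45212629 0.08114787 0.29642868] 0.04983918282906663 0.1734
shift cm [5.47, 0.43, -8.1] rot [0.0, 0.003, 0.0]
```

View pics/c2.png

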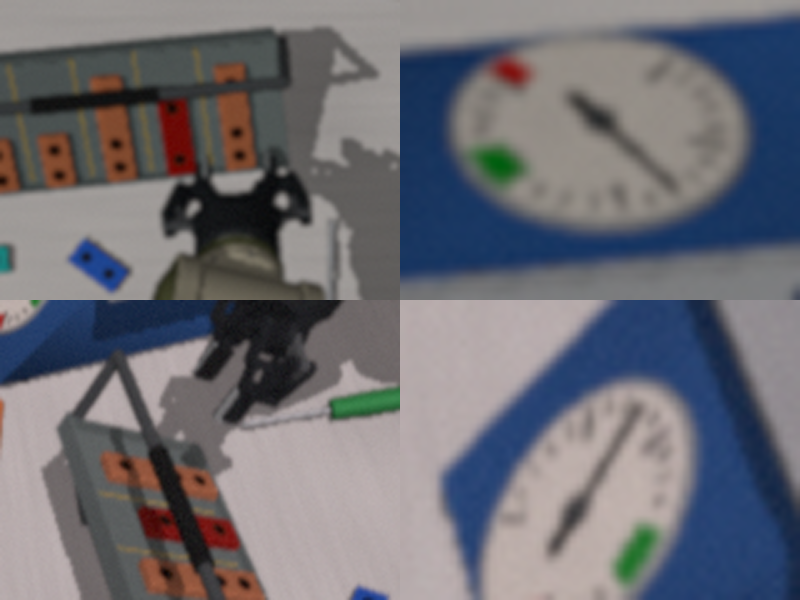

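Copper long bars appear at top-view pixels (254,186) and (211,190). Possible look-alikes are the red strip (233,193), the short bars (190,202) and (170,204), the blue piece (205,240) and the turquoise piece (163,239). The box reads about 0.8 kg, so two long bars are needed. The crop shows the gripper lined up with the right long bar, so I'm descending.

step_arm(motion=[[[1.4,0.1,-2.0],[0,0,0],5.0],[[2.7,0.2,-4.0],[0,0,0],5.0],[[4.0,0.3,-6.0],[0,0,0],5.0],[[4.8,0.4,-7.2],[0,0.003,0],5.0],[[5.45,0.43,-8.1],[0,0.003,0],5.0],[[5.45,0.43,-8.1],[0,0.003,0],5.0],[[5.45,0.43,-8.1],[0,0.003,0],5.0]])

```text
clock: 3.88
tcp_pos: [0.5058, 0.0857, 0.2143]
ee_rot: [-0.011, 0.953, 0.037, 0.3]
force: [0.0, -0.4, -0.6]
finger_gap: 0.0499
grip_force: 0.0
```

step_arm(motion=[[[0,0,0],[0,0,0],2.0],[[0,0,0],[0,0,0],2.0],[[0,0,0],[0,0,0],2.0],[[0,0,0],[0,0,0],2.0],[[0,0,0],[0,0,0],2.0],[[0,0,0],[0,0,0],2.0]])

```text
clock: 4.62
tcp_pos: [0.5056, 0.0857, 0.2145]
ee_rot: [-0.012, 0.953, 0.037, 0.3]
force: [-4.6, -1.1, 6.5]
finger_gap: 0.0283
grip_force: 59.4
```

step_arm(motion=[[[-0.6,0,0.9],[0,0,0],2.0],[[-1.8,-0.1,2.6],[0,0,0],2.0],[[-3.2,-0.2,4.6],[0,0,0],2.0],[[-4.6,-0.4,6.6],[0,0,0],2.0],[[-6.0,-0.5,10],[0,0,0],2.0],[[-7.0,-0.5,14],[0,0,0],2.0],[[-7.0,-0.5,18],[0,0,0],2.0],[[-7.0,-2,21],[0,0,0],2.0],[[-7.0,-2,21],[0,0,0],2.0]])

```text
clock: 5.75
tcp_pos: [0.4353, 0.0653, 0.4253]
ee_rot: [-0.011, 0.953, 0.036, 0.301]
force: [0.3, 0.4, -3.2]
finger_gap: 0.0281
grip_force: 60.5
```

```bash
cat > pp.py <<'E'
from dial import *
a=np.radians(4.4); X=np.array([np.cos(a),np.sin(a),0]);Y=np.array([-X[1],X[0],0])
import sys
y=float(sys.argv[1]); c=np.array([.5196,-.2515,0])+Y*y
print(pose()[0],pose()[1].as_matrix().round(3).tolist(),status.get_state()['finger_gap'],status.get_state()['force'])
for z in(.42,.33,.305,.30): move(c+[0,0,z],tool(a,0))
E
python3 pp.py .095
```

```text
[0.43527569 0.06526175 0.42534549] [[0.817, 0.075, 0.572], [0.062, -0.997, 0.042], [0.574, 0.001, -0.819]] 0.02810491419280862 [ 0.33202056  0.36630853 -3.21665919]
shift cm [7.7, -22.2, -0.53] rot [-0.045, 0.609, 0.001]
shift cm [7.7, -22.2, -9.53] rot [-0.045, 0.609, 0.001]
shift cm [7.7, -22.2, -12.03] rot [-0.045, 0.609, 0.001]
shift cm [7.7, -22.2, -12.53] rot [-0.045, 0.609, 0.001]
```

step_arm(motion=[[[7.7,-22.2,0],[-0.045,0.609,0.001],2.0],[[7.7,-22.2,0],[-0.045,0.609,0.001],2.0],[[7.7,-22.2,0],[-0.045,0.609,0.001],2.0],[[7.7,-22.2,0],[-0.045,0.609,0.001],2.0],[[7.7,-22.2,0],[-0.045,0.609,0.001],2.0],[[7.7,-22.2,0],[-0.045,0.609,0.001],2.0],[[7.7,-22.2,0],[-0.045,0.609,0.001],2.0],[[7.7,-22.2,-4],[-0.045,0.609,0.001],2.0],[[7.7,-22.2,-8],[-0.045,0.609,0.001],2.0],[[7.7,-22.2,-8],[-0.045,0.609,0.001],2.0],[[7.7,-22.2,-8],[-0.045,0.609,0.001],2.0]])

```text
clock: 7.12
tcp_pos: [0.5132, -0.156, 0.3455]
ee_rot: [-0.0, 0.999, 0.039, -0.0]
force: [0.3, 0.3, -2.1]
finger_gap: 0.028
grip_force: 60.7
```

```bash
python3 pp.py .095
python3 - <<'E'
from h import *
t=shot('top'); s=shot('scene')
cr=lambda d,b: cv2.resize(d['pixels'][b[1]:b[3],b[0]:b[2],::-1],(400,300),interpolation=cv2.INTER_CUBIC)
cv2.imwrite('pics/c3.png',np.hstack([cr(t,(315,140,459,248)),cr(s,(190,70,350,190))]))
E
```

```text
[ 0.51322756 -0.15602858  0.34548634] [[0.997, 0.078, -0.0], [0.078, -0.997, 0.0], [-0.0, -0.0, -1.0]] 0.028009377496151216 [ 0.32251629  0.26442534 -2.08915349]
shift cm [-0.09, -0.08, 7.45] rot [-0.0, -0.0, -0.001]
shift cm [-0.09, -0.08, -1.55] rot [-0.0, -0.0, -0.001]
shift cm [-0.09, -0.08, -4.05] rot [-0.0, -0.0, -0.001]
shift cm [-0.09, -0.08, -4.55] rot [-0.0, -0.0, -0.001]
```

View pics/c3.png

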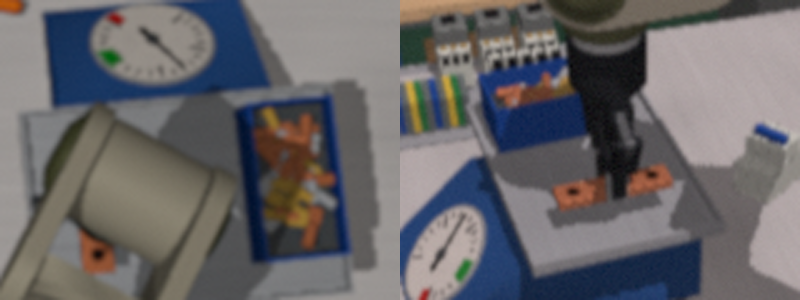

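The crop shows the bar level over the free half of the pan, at scene crop (610,185). The +y rim is clear, so I'm lowering.

step_arm(motion=[[[0,0,-0.8],[0,0,0],2.0],[[0,0,-1.6],[0,0,0],2.0],[[0,0,-2.4],[0,0,0],2.0],[[0,0,-2.9],[0,0,0],2.0],[[0,0,-3.2],[0,0,0],2.0],[[0,0,-3.5],[0,0,0],2.0],[[0,0,-3.7],[0,0,0],2.0],[[0,0,-3.7],[0,0,0],2.0],[[0,0,-3.7],[0,0,0],2.0],[[0,0,-3.7],[0,0,0],2.0]])

```text
clock: 8.48
tcp_pos: [0.513, -0.1564, 0.3069]
ee_rot: [-0.001, 0.999, 0.039, -0.001]
force: [-0.5, -0.5, 0.1]
finger_gap: 0.0277
grip_force: 61.1
```

step_arm(motion=[[[0,0,-0.1],[0,0,0],2.0],[[0,0,-0.1],[0,0,0],2.0],[[0,0,-0.1],[0,0,0],2.0],[[0,0,-0.1],[0,0,0],2.0],[[0,0,-0.1],[0,0,0],3.0],[[0,0,-0.1],[0,0,0],3.4],[[0,0,-0.1],[0,0,0],4.0],[[0,0,-0.1],[0,0,0],4.0],[[0,0,-0.1],[0,0,0],4.0]])

```text
clock: 9.6
tcp_pos: [0.513, -0.1564, 0.3057]
ee_rot: [-0.001, 0.999, 0.039, -0.001]
force: [-0.3, 1.1, -0.7]
finger_gap: 0.0398
grip_force: 0.0
```

step_arm(motion=[[[0,0,0.5],[0,0,0],4.0],[[0,0,1.5],[0,0,0],4.0],[[0,0,4],[0,0,0],4.0],[[0,0,9],[0,0,0],4.0],[[0,0,12],[0,0,0],5.0],[[0,0,12],[0,0,0],5.0],[[0,0,12],[0,0,0],5.0]])

```text
clock: 10.48
tcp_pos: [0.5128, -0.1563, 0.4251]
ee_rot: [-0.001, 0.999, 0.039, -0.002]
force: [0.2, 1.0, -0.4]
finger_gap: 0.0502
grip_force: 0.0
```

Run:
```python
from plan import *
a=np.radians(4.4); X=np.array([np.cos(a),np.sin(a),0]);O=np.array([.549,.2121,0]);Y=np.array([-X[1],X[0],0])
n=-X*np.sin(np.radians(35))+[0,0,np.cos(np.radians(35))]; sl=X*np.cos(np.radians(35))+[0,0,np.sin(np.radians(35))]
base=O+[0,0,.0368]+Y*-.0005+sl*.060
print(pose()[0])
move(base+n*(.173+.10),tool(a,np.radians(35)))
print((n*97).round(1))
```

```text
[ 0.51278328 -0.15628602  0.4251367 ]
shift cm [-7.09, 35.96, -13.03] rot [0.045, -0.613, -0.001]
[-55.5  -4.3  79.5]
```

step_arm(motion=[[[-7.1,36,0],[0.045,-0.613,-0.001],5.0],[[-7.1,36,0],[0.045,-0.613,-0.001],5.0],[[-7.1,36,0],[0.045,-0.613,-0.001],5.0],[[-7.1,36,0],[0.045,-0.613,-0.001],5.0],[[-7.1,36,0],[0.045,-0.613,-0.001],5.0],[[-7.1,36,0],[0.045,-0.613,-0.001],5.0],[[-7.1,36,0],[0.045,-0.613,-0.001],5.0],[[-7.1,36,0],[0.045,-0.613,-0.001],5.0],[[-7.1,36,-6],[0.045,-0.613,-0.001],5.0],[[-7.1,36,-13],[0.045,-0.613,-0.001],5.0],[[-7.1,36,-13],[0.045,-0.613,-0.001],5.0],[[-7.1,36,-13],[0.045,-0.613,-0.001],5.0]])

```text
clock: 11.98
tcp_pos: [0.4429, 0.203, 0.2969]
ee_rot: [-0.011, 0.953, 0.036, 0.302]
force: [0.6, 0.7, -0.2]
finger_gap: 0.05
grip_force: 0.0
```

Run:
```python
from plan import *
a=np.radians(4.4); X=np.array([np.cos(a),np.sin(a),0]);O=np.array([.549,.2121,0]);Y=np.array([-X[1],X[0],0])
n=-X*np.sin(np.radians(35))+[0,0,np.cos(np.radians(35))]; sl=X*np.cos(np.radians(35))+[0,0,np.sin(np.radians(35))]
base=O+[0,0,.0368]+Y*-.0005+sl*.060
move(base+n*(.1735+.003),tool(a,np.radians(35)))
t=shot('top'); s=shot('scene')
W=cloud(t); hsv=cv2.cvtColor(t['pixels'],cv2.COLOR_RGB2HSV)
m=(((hsv[...,0]<14)|(hsv[...,0]>172))&(hsv[...,1]>110)); m[:172]=0;m[260:]=0;m[:,:320]=0;m[:,395:]=0
p=W[m]; q=(p-[.5196,-.2515,0]); print('bar in pan',m.sum(),np.nanmedian(q@X),np.nanmin(q@X),np.nanmax(q@X),np.nanmedian(q@Y),np.nanmin(q@Y),np.nanmax(q@Y),np.nanmedian(p[:,2]))
g=W[195:235,375:395,2]; print('pan z',np.nanmedian(g))
cr=lambda d,b: cv2.resize(d['pixels'][b[1]:b[3],b[0]:b[2],::-1],(400,300),interpolation=cv2.INTER_CUBIC)
cv2.imwrite('pics/c4.png',np.vstack([np.hstack([cr(t,(315,140,459,248)),cr(t,(340,136,400,181))]),np.hstack([cr(t,(150,145,294,253)),cr(s,(180,140,240,185))])]))
```

```text
shift cm [5.42, 0.46, -8.11] rot [0.0, 0.003, 0.002]
bar in pan 457 0.0002781787667286923 -0.058176608110430385 0.05797486510032931 0.09490049006932275 0.07985105673231233 0.1095588347128622 0.1414306357028493
pan z 0.13130690384887045
```

View pics/c4.png

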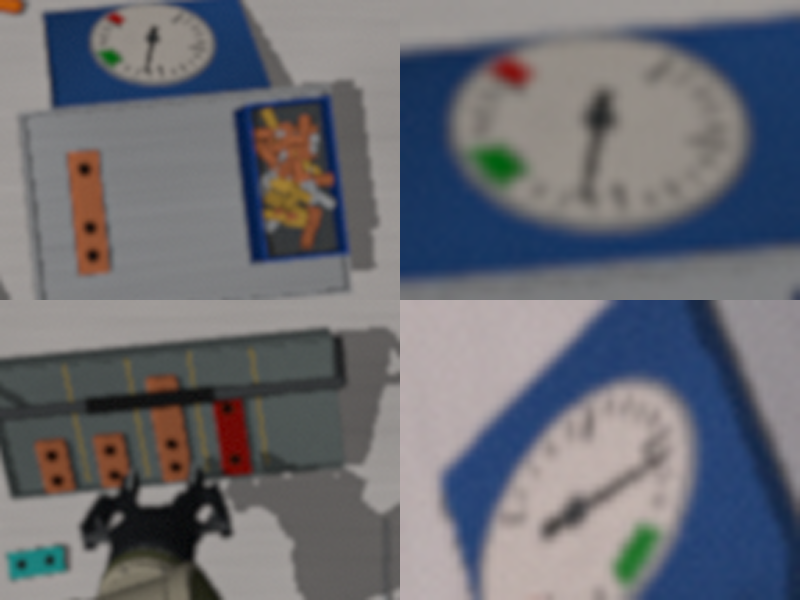

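step_arm(motion=[[[1.4,0.1,-2.0],[0,0,0],5.0],[[2.7,0.2,-4.0],[0,0,0],5.0],[[4.0,0.3,-6.0],[0,0,0],5.0],[[4.8,0.4,-7.2],[0,0.003,0],5.0],[[5.4,0.45,-8.1],[0,0.003,0],5.0],[[5.4,0.45,-8.1],[0,0.003,0],5.0],[[5.4,0.45,-8.1],[0,0.003,0],5.0],[[5.4,0.45,-8.1],[0,0.003,0],2.0],[[5.4,0.45,-8.1],[0,0.003,0],2.0],[[5.4,0.45,-8.1],[0,0.003,0],2.0],[[5.4,0.45,-8.1],[0,0.003,0],2.0],[[5.4,0.45,-8.1],[0,0.003,0],2.0],[[5.4,0.45,-8.1],[0,0.003,0],2.0]])

```text
clock: 13.7
tcp_pos: [0.4956, 0.2083, 0.2156]
ee_rot: [-0.012, 0.953, 0.037, 0.3]
force: [-4.2, -0.8, 5.9]
finger_gap: 0.0276
grip_force: 59.4
```

step_arm(motion=[[[-0.6,0,0.9],[0,0,0],2.0],[[-1.8,-0.1,2.6],[0,0,0],2.0],[[-3.2,-0.2,4.6],[0,0,0],2.0],[[-4.6,-0.4,6.6],[0,0,0],2.0],[[-6.0,-0.5,10],[0,0,0],2.0],[[-7.0,-0.5,14],[0,0,0],2.0],[[-7.0,-0.5,18],[0,0,0],2.0],[[-7.0,-2,21],[0,0,0],2.0],[[-7.0,-2,21],[0,0,0],2.0]])

```text
clock: 14.82
tcp_pos: [0.4253, 0.1877, 0.4263]
ee_rot: [-0.012, 0.953, 0.036, 0.301]
force: [0.1, 0.8, -3.3]
finger_gap: 0.0279
grip_force: 60.3
```

```bash
python3 pp.py .02
```

```text
[0.42526585 0.18768162 0.42631371] [[0.816, 0.076, 0.573], [0.062, -0.997, 0.044], [0.575, -0.0, -0.818]] 0.0278719128598574 [ 0.0600918   0.82673555 -3.3246853 ]
shift cm [9.28, -41.92, -0.63] rot [-0.047, 0.61, 0.001]
shift cm [9.28, -41.92, -9.63] rot [-0.047, 0.61, 0.001]
shift cm [9.28, -41.92, -12.13] rot [-0.047, 0.61, 0.001]
shift cm [9.28, -41.92, -12.63] rot [-0.047, 0.61, 0.001]
```

step_arm(motion=[[[9.3,-41.9,0],[-0.047,0.61,0.001],2.0],[[9.3,-41.9,0],[-0.047,0.61,0.001],2.0],[[9.3,-41.9,0],[-0.047,0.61,0.001],2.0],[[9.3,-41.9,0],[-0.047,0.61,0.001],2.0],[[9.3,-41.9,0],[-0.047,0.61,0.001],2.0],[[9.3,-41.9,0],[-0.047,0.61,0.001],2.0],[[9.3,-41.9,0],[-0.047,0.61,0.001],2.0],[[9.3,-41.9,0],[-0.047,0.61,0.001],2.0],[[9.3,-41.9,0],[-0.047,0.61,0.001],2.0],[[9.3,-41.9,-4],[-0.047,0.61,0.001],2.0],[[9.3,-41.9,-8],[-0.047,0.61,0.001],2.0],[[9.3,-41.9,-8],[-0.047,0.61,0.001],2.0],[[9.3,-41.9,-8],[-0.047,0.61,0.001],2.0]])

```text
clock: 16.45
tcp_pos: [0.5193, -0.2302, 0.3463]
ee_rot: [0.001, 0.999, 0.039, -0.001]
force: [-0.2, -0.2, -2.4]
finger_gap: 0.0279
grip_force: 60.6
```

Pose is as planned. Lowering to TCP z of about 0.301, where the pan carries the bar, then letting go.

step_arm(motion=[[[0,0,-0.8],[0,0,0],2.0],[[0,0,-1.6],[0,0,0],2.0],[[0,0,-2.4],[0,0,0],2.0],[[0,0,-3.2],[0,0,0],2.0],[[0,0,-3.7],[0,0,0],2.0],[[0,0,-4.0],[0,0,0],2.0],[[0,0,-4.25],[0,0,0],2.0],[[0,0,-4.4],[0,0,0],2.0],[[0,0,-4.4],[0,0,0],2.0],[[0,0,-4.4],[0,0,0],2.0],[[0,0,-4.4],[0,0,0],2.0]])

```text
clock: 17.82
tcp_pos: [0.519, -0.2309, 0.3009]
ee_rot: [0.0, 0.999, 0.039, -0.001]
force: [-2.6, 0.7, 2.0]
finger_gap: 0.0279
grip_force: 61.1
```

step_arm(motion=[[[0,0,0],[0,0,0],2.0],[[0,0,0],[0,0,0],3.0],[[0,0,0],[0,0,0],3.4],[[0,0,0],[0,0,0],4.0],[[0,0,0],[0,0,0],4.0],[[0,0,0],[0,0,0],4.0],[[0,0,0.5],[0,0,0],4.0],[[0,0,1.5],[0,0,0],4.0],[[0,0,4],[0,0,0],4.0],[[0,0,9],[0,0,0],4.0],[[0,0,13],[0,0,0],4.0],[[-6,20,13],[0,0,0],4.0],[[-6,20,13],[0,0,0],4.0],[[-6,20,13],[0,0,0],4.0],[[-6,20,13],[0,0,0],4.0],[[-6,20,13],[0,0,0],4.0],[[-6,20,13],[0,0,0],4.0],[[-6,20,13],[0,0,0],4.0],[[-6,20,13],[0,0,0],4.0],[[-6,20,13],[0,0,0],4.0]])

```text
clock: 20.32
tcp_pos: [0.4591, -0.0312, 0.4306]
ee_rot: [0.0, 0.999, 0.039, -0.001]
force: [-0.2, -0.5, 0.0]
finger_gap: 0.0399
grip_force: 0.0
```

Run:
```python
from plan import *
t=shot('top'); s=shot('scene'); W=cloud(t)
print('pan z',np.nanmedian(W[195:235,358:368,2]),np.nanmedian(W[195:235,386:395,2]))
cr=lambda d,b: cv2.resize(d['pixels'][b[1]:b[3],b[0]:b[2],::-1],(400,300),interpolation=cv2.INTER_CUBIC)
cv2.imwrite('pics/c5.png',np.vstack([np.hstack([cr(t,(315,140,459,248)),cr(t,(340,136,400,181))]),np.hstack([cr(s,(190,70,350,190)),cr(s,(180,140,240,185))])]))
```

```text
pan z 0.12652565965075108 0.126578203156143
```

View pics/c5.png

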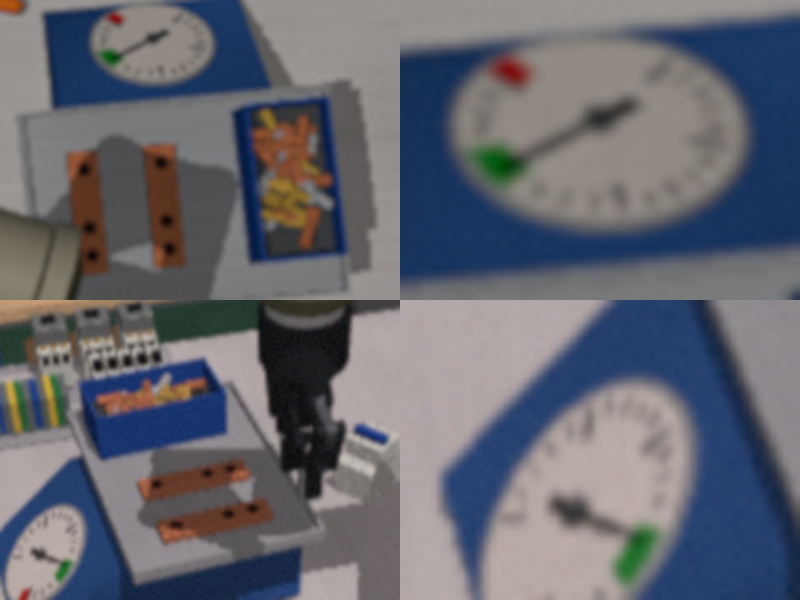

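Both bars lie flat on the pan, at top crop (88,210) and (165,205), and the box is standing. The pointer tip is on the green at (505,165), and the pan height gives about 1.5 kg.

```bash
python3 -c "
from cell import ticket
print(ticket.hand_in())"
```

```text
the job is handed in; nothing more can be done
None
```

I laid the two long copper bars flat on the pan beside the box of lugs, the pointer rests in the green at about 1.5 kg, and the job is handed in; the hand-in returned no verdict.

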